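# Put the thin glass specimen tubes away in the sprung-flap keep

## Robot

A 6-joint arm with a two-finger parallel gripper is mounted at the origin on the work surface. World frame = base frame: x ahead of the robot, y to its left, z up, the work surface at z = 0. Lengths are in m, angles in degrees, forces in N, time in s.
With the tool pointing down it reaches from about 0.25 to 0.85 m from the base axis. Payload 12.5 kg.
Tool frame: the origin (TCP) lies at the very end of the fingers, on their centre line; the grasp point (between the pads) lies 19 mm behind it; y points along the fingers, x is the direction in which the jaws open and shut, and the axes are right-handed (so a half turn about y gives the same grasp; the last joint's range is limited). The gripper opens to 93 mm and grips with 3 to 60 N. Pads are 15 mm wide; open, the fingers measure 128 mm over their backs; the gripper's body (75 mm by 188 mm) begins 65 mm behind the grasp point.
Start: joints at [-81.91, 20.094, 94.641, -0, 65.266, -4.847], TCP at [0.123, -0.536, 0.219] pointing down, gripper open.
Joint ranges: [-157.81, 157.81], [-45, 120.19], [0.68, 151.7], [-89.99, 269.99], [4.06, 180], [-164.3, 164.3]. Speed limits (degrees/s): [127.2, 127.2, 159.86, 180, 180, 180].

## Interface

Orientations are given as [roll, pitch, yaw] about the fixed x, y, z axes, in that order (R = Rz(yaw) Ry(pitch) Rx(roll)).
In Python, from cell import arm, camera, ticket gives the robot as it stands.
- The arm moves only by the tool drive_tool, never from a script. Its argument "motion" is a list of rows, each a list of 3 entries, a list of its own where there are three numbers: the shift along the world's x, y, z in mm, then the turn about the world's z in degrees, then the opening, from -1 (shut) to 1 (fully open). In form: [[[tx, ty, tz], yaw, jaw], ...]. A call has 1 to 20 rows; each row is the pose to reach, as a shift and turn from the pose measured when the call began; what a row does not reach only later rows make up. A row lasts 1/8 s, in which the tool goes at most 62.5 mm and 10.7 degrees, less where a joint would pass 70% of its speed; a pose out of reach is approached as far as the arm can. A call with a gripper value outside its range is refused whole. The fingers move at their own pace and stop on an object; "squeeze" is the grip in N (left out, the last holds). Time passes only in rows, so rows that repeat a pose let the fingers close. It gives the time, the measured TCP pose, the force and the opening at its end, in the units of the state.
- arm.read_state(): the state, without advancing time (a new reading comes with each control period).
- camera(name): name is "scene" or "top" or "wrist"; returns a dict with "color" (384x512x3 uint8, blue, green, red), "depth" (384x512 float32, m along the optical axis (not along the pixel's ray), 0 where there is no reading), "intrinsics" (3x3 intrinsics, pixels), "k1" (the pictures are not rectified: a ray, as slopes to the right and down, at radius r is drawn at 1 + k1 r^2 times it, then the intrinsics apply), "extrinsics" (4x4, takes a point from world to camera coordinates). Camera axes: x right, y up, looking along -z (the intrinsics and any distortion apply to the point x, -y, -z); pixel columns grow to the right and rows downward; lengths in m; the calibration is good to about 2 mm. A picture is of the moment at which its call begins.
- ticket.sign_off(): hands the job in, once; it reports no verdict.
The state is a dict: "t": time; "joints": joint angles; "qd": joint speeds; "joint_efforts": joint torques, N m; "position": TCP position; "orientation": TCP orientation; "ft_force": force on the tool from outside, world axes, zero at the start; "moment": the same for the moment, N m; "finger_gap": opening from 0.0 (shut) to 1.0 (fully open).
Only numpy, scipy, OpenCV 4.12 (cv2) and the standard library are available. Lean on these libraries where they do the work, as an engineer would, in place of code of your own. Each camera call takes 0.05 s, during which the arm holds its last target. There are 200 camera calls.

## Task

Put the two red-capped specimen tubes away in the clear keep: push each down through the orange sprung flaps, one onto each of the two cushions, standing upright, and see that the flaps snap shut after it. The tubes are thin glass, so grip them lightly and set them down gently, without dropping or pressing hard. Leave the blue-capped tubes, the dropper bottle and the dish as they stand, and do not bump the microscope.

Things in the scene. Friction and masses are not known exactly. Their poses are not given: they have to be found in the camera images.
- red_a: Upright specimen tube of thin glass, a cylinder 24 mm in diameter and 75 mm tall, its top 19 mm a red cap of the same diameter; 45 to 80 g. Origin: centre of its underside; z points up. To be put away. It cracks if the fingers' force (both sides added) exceeds 65 N, so grip with 20 to 25 N a side, or if it meets keep, flaps or cushion with over 16 N. Do not drop it: let go once it stands on the cushion.
- red_b: Upright specimen tube of thin glass, a cylinder 24 mm in diameter and 75 mm tall, its top 19 mm a red cap of the same diameter; 45 to 80 g. Origin: centre of its underside; z points up. To be put away. It cracks if the fingers' force (both sides added) exceeds 65 N, so grip with 20 to 25 N a side, or if it meets keep, flaps or cushion with over 16 N. Do not drop it: let go once it stands on the cushion.
- blue_a: Upright specimen tube of thin glass, a cylinder 24 mm in diameter and 75 mm tall, its top 19 mm a blue cap of the same diameter; 45 to 80 g. Origin: centre of its underside; z points up. To be left standing where it is.
- blue_b: Upright specimen tube of thin glass, a cylinder 24 mm in diameter and 75 mm tall, its top 19 mm a blue cap of the same diameter; 45 to 80 g. Origin: centre of its underside; z points up. To be left standing where it is.
- tray: Fixed white tray, 150 x 150 mm, floor 4 mm thick, rim 10 mm high; the four tubes stand on its floor in a square, in any order, about 54 mm apart centre to centre (48 to 60). Origin: centre of its underside.
- keep: Fixed clear box with a grey lid, 100 mm (its x) by 230 mm (its y), 127 mm high, to the right or left of the microscope. Origin: centre of its underside, on the bench. Its inner floor is two blue sprung cushions side by side along y, their tops 20 mm above the bench. A tube standing there (top at 95 mm) is clear of the closing flaps.
- flap_middle (a point): Middle of the opening in the keep's lid, on the lid's top face, 127 mm above the bench. The lid is 6 mm thick; the opening measures 56 mm along the keep's x and 210 mm along its y, and is closed by two orange flaps that meet on its middle line along y. Fingers around a tube fit in only if they close along the keep's y.
- bay_left (a point): Point on top of the cushion on the keep's +y side, where a tube's underside should stand: 38 mm from the keep's middle along y, 20 mm above the bench. Within 20 mm sideways is good. The cushion (84 x 105 mm) starts to give at about 1 N and yields 0.8 N per mm, up to 10 mm.
- bay_right (a point): The same point on the cushion on the keep's -y side, 76 mm from bay_left.
- flap_near (a joint): Slippery flap on the keep's -x side, 27 mm (x) by 207 mm (y), 3 mm thick, hinged on the opening's long edge, about 124 mm above the bench. 0 = shut (level), up to 1.4 rad as it is pushed down; a light spring (about 0.6 N at its free edge when shut, 1.5 N at 1 rad) shuts it again. Its free edge swings down to about 97 mm; a tube let go while still between the flaps is pushed askew by them.
- flap_far (a joint): The same, on the keep's +x side.
- scope: White stereo microscope, fixed, on a black base 220 mm (x) by 170 mm (y), 390 mm tall, with the head and eyepieces over the base. Origin: centre of its underside. It stands beyond and between the tray and the keep; nothing of it comes nearer to the robot than 115 mm from its origin. Do not bump it.
- dropper: Amber dropper bottle, 34 mm in diameter, 95 mm tall, standing about 103 mm from the tray's middle. Origin: centre of its underside. To be left alone.
- dish: Closed round clear dish, 64 mm in diameter, 16 mm tall, lying flat about 100 mm from the keep's middle. Origin: centre of its underside. To be left alone.

How it is judged (in metres and radians):
On the way, in this order (a step that is already met when the one before it is completed fails the run):
1. one red-capped tube stands upright on a cushion in the keep, with both flaps shut again (((z of red_a in the frame of keep between 0.01 and 0.026 m and angle between red_a's own z axis and vertical below 0.15 rad and linear speed of red_a below 0.03 m/s and (horizontal distance between red_a and bay_left below 0.027 m or horizontal distance between red_a and bay_right below 0.027 m)) or (z of red_b in the frame of keep between 0.01 and 0.026 m and angle between red_b's own z axis and vertical below 0.15 rad and linear speed of red_b below 0.03 m/s and (horizontal distance between red_b and bay_left below 0.027 m or horizontal distance between red_b and bay_right below 0.027 m))) and value of joint each of flap_near, flap_far below 0.08 rad), for 0.2 s.
2. both red-capped tubes stand upright in the keep, one on each cushion, with both flaps shut (z of red_a in the frame of keep between 0.01 and 0.026 m and angle between each of red_a, red_b's own z axis and vertical below 0.15 rad and linear speed of each of red_a, red_b below 0.03 m/s and z of red_b in the frame of keep between 0.01 and 0.026 m and ((horizontal distance between red_a and bay_left below 0.027 m and horizontal distance between red_b and bay_right below 0.027 m) or (horizontal distance between red_b and bay_left below 0.027 m and horizontal distance between red_a and bay_right below 0.027 m)) and value of joint each of flap_near, flap_far below 0.08 rad), for 0.2 s.
At the end, for the whole second after the job is handed in: Both red-capped tubes stand upright (within 0.15 rad) and at rest on the keep's cushions, one on each, within 27 mm sideways of its bay point, and both flaps are shut (under 0.08 rad); the blue-capped tubes, dropper bottle and dish are upright within 20 mm of where they began (all of step 2 and distance of each of blue_a, blue_b, dropper, dish from where it was at the start of the episode below 0.02 m and angle between each of blue_a, blue_b, dropper, dish's own z axis and vertical below 0.15 rad); the robot touches nothing.
It fails at once if a red-capped tube is squeezed by the fingers with more than 65 N (both sides added together) (contact force between the fingers and red_a above 65 N or contact force between the fingers and red_b above 65 N).
It fails at once if a red-capped tube meets the keep, its flaps or cushions with more than 16 N (contact force between any of red_a, red_b and keep above 16 N).
It fails at once if a red-capped tube is let go over or in the keep more than 14 mm above its cushion (dropped) ((z of red_a in the frame of keep above 0.034 m and horizontal distance between red_a and keep below 0.1 m and contact force between the fingers and red_a below 0.3 N) or (z of red_b in the frame of keep above 0.034 m and horizontal distance between red_b and keep below 0.1 m and contact force between the fingers and red_b below 0.3 N)).
It fails at once if a blue-capped tube, the dropper bottle or the dish is shifted by more than 20 mm or tipped over (distance of any of blue_a, blue_b, dropper, dish from where it was at the start of the episode above 0.02 m or angle between any of blue_a, blue_b, dropper, dish's own z axis and vertical above 0.5 rad).
It fails at once if the microscope is bumped (more than 5 N) (contact force between scope and anything else above 5 N).
It also fails if it takes over 72 s, if anything falls off the work surface, if the arm or the gripper's body presses on something with over 40 N, if the wrist force passes 120 N, or if a joint passes its speed limit or range.

## Working session

There is one attempt and no reset: what is moved stays moved. The work goes in short steps, Python scripts to look and compute and a tool call to move; the robot and the scene stay as the last step left them, time stands still between calls to the robot, and variables do not carry over. Pictures are saved under pics/ and viewed, about 8 in all and at most 12, crops included, and the job is handed in when it is done.

Besides the shell and the picture viewer there is one more tool, called after ">>>" by a JSON object that holds its "name" and its "arguments". drive_tool: Moves the arm, as the interface text tells. Its arguments: {"type":"object","properties":{"motion":{"type":"array","items":{"type":"array"}},"squeeze":{"type":"number"}},"required":["motion"]}

```bash
mkdir -p pics; cat > h.py <<'E'
import numpy as np, cv2
from cell import arm, camera, ticket
def world(c, uv=None):
    K=np.array(c["intrinsics"]);k1=c["k1"];d=c["depth"].astype(float)
    v,u=np.mgrid[0:d.shape[0],0:d.shape[1]]
    p=np.stack([u,v],-1).reshape(-1,1,2).astype(float)
    q=cv2.undistortPoints(p,K,np.array([k1,0,0,0,0.])).reshape(*d.shape,2)
    P=np.stack([q[...,0]*d,-q[...,1]*d,-d,np.ones_like(d)],-1)
    W=P@np.linalg.inv(np.array(c["extrinsics"])).T
    return np.where(d[...,None]>0,W[...,:3],np.nan)
E
python3 - <<'E'
from h import *
print(arm.read_state())
a=camera("scene");b=camera("top")
np.savez("top0.npz",W=world(b),c=b["color"]);np.savez("scene0.npz",W=world(a),c=a["color"])
cv2.imwrite("pics/scene.png",a["color"]);cv2.imwrite("pics/top.png",b["color"])
print(a["k1"],b["k1"])
E
```

```text
{'t': 0.0, 'joints': array([-8.19107501e+01,  2.01212086e+01,  9.46757387e+01, -9.19036838e-04,
        6.52675493e+01, -4.84731257e+00]), 'qd': array([-0.07560089,  0.03027093, -0.08281905, -0.1415939 ,  0.01304324,
        0.09445367]), 'joint_efforts': array([ 8.95240260e-05, -4.97323430e+01, -2.85253787e+01,  6.99183927e-02,
        2.57304817e-02, -1.01230669e-04]), 'position': array([ 0.12310141, -0.5356952 ,  0.21813938]), 'orientation': array([-8.99953813e+01,  6.43364754e-02, -7.70630499e+01]), 'ft_force': array([ 0.13150667, -0.74056865,  0.7323742 ]), 'moment': array([-0.03964677,  0.0056492 ,  0.02376131]), 'finger_gap': 1.0000268796297336}
0.02863896162291231 -0.0171171691351627
```

View pics/top.png

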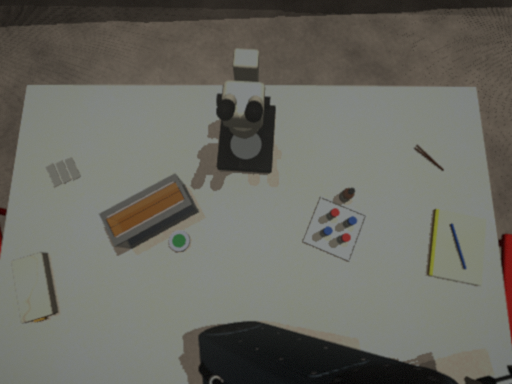

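View pics/scene.png

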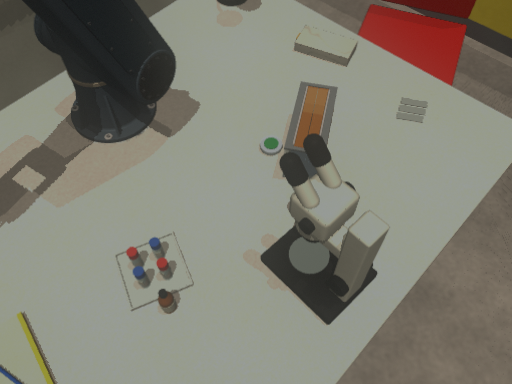

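The top view shows the tray with red caps at about (334,213) and (346,238), and blue caps at (351,221) and (326,231). The keep is at about (150,208), the dish at (179,241) and the dropper at (347,195). Next I measure these.

```bash
cat >> h.py <<'E'
def caps(W,c,zlo=.05,zhi=.09):
    hsv=cv2.cvtColor(c,cv2.COLOR_BGR2HSV);H,S,V=[hsv[...,i].astype(int) for i in range(3)]
    out=[]
    for n,m in (("red",((H<8)|(H>172))&(S>130)&(V>60)),("blue",(H>100)&(H<130)&(S>110)&(V>50)),("orange",(H>8)&(H<22)&(S>130)&(V>80))):
        k,l,st,_=cv2.connectedComponentsWithStats(m.astype(np.uint8))
        for i in range(1,k):
            if st[i,4]<15: continue
            P=W[l==i];P=P[np.isfinite(P[:,2])]
            if len(P)<8: continue
            z=np.percentile(P[:,2],90);T=P[P[:,2]>z-.006]
            (x,y),r=cv2.minEnclosingCircle(T[:,:2].astype(np.float32))
            print(n,st[i,:5],"top z %.3f"%z,"med",np.median(T,0).round(4),"circ",round(x,4),round(y,4),round(r,4))
            if n=="orange" : print(cv2.minAreaRect((T[:,:2]*1000).astype(np.float32)))
E
python3 - <<'E'
from h import *
for n in("top0","scene0"):
    d=np.load(n+".npz");W,c=d["W"],d["c"];print(n);caps(W,c)
    m=np.isfinite(W[...,2])&(W[...,2]>.115)&(W[...,2]<.14)
    reg=m.astype(np.uint8);k,l,st,_=cv2.connectedComponentsWithStats(reg)
    for i in range(1,k):
        if 300<st[i,4]<6000:
            P=W[l==i];print("lid",st[i],P.mean(0).round(3),cv2.minAreaRect((P[:,:2]*1000).astype(np.float32)))
W=np.load("top0.npz")["W"]
for n,(u,v) in dict(dropper=(347,195),dish=(179,241),scopehead=(240,120),base=(230,170)).items(): print(n,W[v,u].round(3))
E
```

```text
top0
red [331 209   8   7  46] top z 0.082 med [ 0.5095 -0.2398  0.0793] circ 0.5097 -0.24 0.0111
red [  0 235   2  17  22] top z -0.286 med [ 0.4382  0.9616 -0.2871] circ 0.4383 0.9621 0.0252
red [342 234   8   7  48] top z 0.081 med [ 0.4394 -0.2676  0.0787] circ 0.4386 -0.2678 0.0104
red [503 234   9 106 632] top z -0.281 med [ 0.3255 -0.9664 -0.2843] circ 0.2926 -0.9707 0.1924
blue [348 217   8   7  42] top z 0.081 med [ 0.4867 -0.2883  0.0793] circ 0.4867 -0.2876 0.01
blue [451 224  15  44  72] top z 0.023 med [ 0.4213 -0.6127  0.0207] circ 0.4206 -0.6116 0.0612
blue [324 227   8   8  47] top z 0.081 med [ 0.4573 -0.2168  0.0793] circ 0.4576 -0.2179 0.0109
orange [ 107  183   76   53 1403] top z 0.128 med [0.5088 0.2817 0.1262] circ 0.508 0.2797 0.1044
((510.22918701171875, 280.16644287109375), (51.132286071777344, 205.3900146484375), 29.504703521728516)
orange [ 34 318  11   4  20] top z 0.026 med [0.2107 0.5907 0.0248] circ 0.2112 0.5909 0.0144
((210.4530029296875, 590.6417236328125), (5.315617561340332, 28.538572311401367), 17.478084564208984)
lid [ 100  173   92   74 3201] [
[... 865 characters left out ...]
.128 ] circ 0.5544 0.2078 0.1928
((552.9951782226562, 206.95672607421875), (54.620269775390625, 384.99920654296875), 30.571138381958008)
lid [ 284   81   54   74 2357] [0.504 0.284 0.128] ((508.8285217285156, 282.0081481933594), (100.33281707763672, 233.9638671875), 29.837326049804688)
lid [ 74  87  48  17 307] [ 0.049 -0.045  0.127] ((38.267398834228516, -45.93535614013672), (124.21109008789062, 37.550872802734375), 39.73945999145508)
lid [328 271  40  25 315] [ 0.842 -0.025  0.128] ((838.9061279296875, -4.606231689453125), (71.2901840209961, 47.697357177734375), 85.79361724853516)
dropper [ 0.561 -0.281  0.067]
dish [0.432 0.207 0.021]
scopehead [0.691 0.019 0.293]
base [0.652 0.062 0.009]
```

>>> {"name": "drive_tool", "arguments": {"motion": [[[60,50,0],4,0],[[110,93,0],8,0],[[160,135,0],12,0],[[210,178,0],16.7,0],[[260,220,0],16.7,0],[[300,254,-9],16.7,0],[[317,268,-18],16.7,0],[[317,268,-18],16.7,0],[[317,268,-18],16.7,0],[[317,268,-18],16.7,0]], "squeeze": 22}}

```text
t: 1.35
position: [0.4395, -0.2685, 0.2004]
orientation: [-90.0, 0.0, -60.4]
ft_force: [0.6, 0.1, -0.6]
finger_gap: 0.502
```

```bash
python3 - <<'E'
from h import *
s=arm.read_state();print(s["position"],s["orientation"],s["finger_gap"],s["joints"].round(1),s["ft_force"])
a=camera("wrist");W=world(a);caps(W,a["color"]);np.savez("w1.npz",W=W,c=a["color"]);cv2.imwrite("pics/w1.png",a["color"])
E
```

```text
[ 0.43949275 -0.26854446  0.20040601] [-8.99950123e+01  4.11428007e-02 -6.04396546e+01] 0.5019950426843618 [-36.6  17.7 100.9   0.   61.5  23.8] [ 0.55475776  0.14327976 -0.63247661]
red [254  89  27  28 615] top z 0.080 med [ 0.5101 -0.2411  0.079 ] circ 0.51 -0.2412 0.0116
red [243 178  25  25 393] top z 0.080 med [ 0.4395 -0.2688  0.0791] circ 0.4396 -0.2697 0.0118
blue [203 130  27  22 447] top z 0.080 med [ 0.4608 -0.218   0.079 ] circ 0.4586 -0.2195 0.0118
blue [289 142  27  27 559] top z 0.080 med [ 0.4872 -0.2896  0.0791] circ 0.4871 -0.2895 0.0119
blue [504 277   8  12  47] top z 0.022 med [ 0.4771 -0.602   0.0202] circ 0.4851 -0.4573 0.1491
orange [340  51  16  10  67] top z 0.070 med [ 0.5781 -0.2802  0.0671] circ 0.5778 -0.2823 0.006
((578.7216186523438, -280.6334533691406), (4.973199844360352, 11.64601993560791), 59.77490997314453)
orange [350  76  13  11  48] top z 0.068 med [ 0.5648 -0.2988  0.0652] circ 0.5644 -0.3 0.0059
((565.2686157226562, -298.89654541015625), (5.086854934692383, 11.325139999389648), 54.506858825683594)
```

View pics/w1.png

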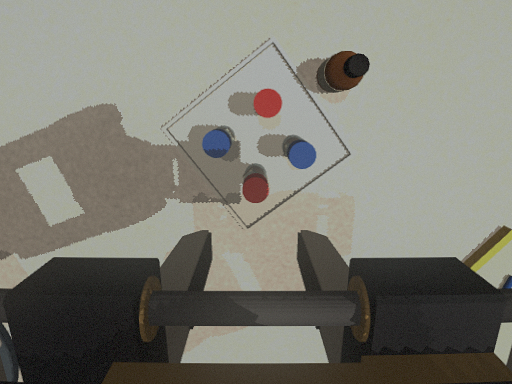

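The wrist view shows the near red cap at (256,189), midway between the fingers, and its position agrees with the earlier measurement. I descend and grip.

>>> {"name": "drive_tool", "arguments": {"motion": [[[0,0,-40],0,0],[[0,0,-80],0,0],[[0,0,-110],0,0],[[0,0,-135],0,0],[[0,0,-150],0,0],[[0,0,-155],0,0],[[0,0,-155],0,0],[[0,0,-155],0,-0.3],[[0,0,-155],0,-0.5],[[0,0,-155],0,-0.7],[[0,0,-155],0,-0.8],[[0,0,-155],0,-0.8],[[0,0,-155],0,-0.8]], "squeeze": 22}}

```text
t: 3.02
position: [0.4397, -0.2686, 0.0457]
orientation: [-90.0, 0.0, -60.4]
ft_force: [0.1, 1.3, 5.2]
finger_gap: 0.252
```

>>> {"name": "drive_tool", "arguments": {"motion": [[[0,0,8],0,-0.8],[[0,0,25],0,-0.8],[[0,0,55],0,-0.8],[[0,0,95],0,-0.8],[[0,0,135],0,-0.8],[[0,0,160],0,-0.8],[[0,0,170],0,-0.8],[[0,0,170],0,-0.8]]}}

```text
t: 4.03
position: [0.4397, -0.2686, 0.2161]
orientation: [-90.0, -0.0, -60.4]
ft_force: [0.0, 0.4, -1.3]
finger_gap: 0.256
```

>>> {"name": "drive_tool", "arguments": {"motion": [[[-5,30,0],0,-0.8],[[-10,70,0],0,-0.8],[[-10,115,0],0,-0.8],[[-10,160,0],0,-0.8],[[-10,205,0],0,-0.8],[[-10,250,0],0,-0.8],[[-10,295,0],0,-0.8],[[-10,340,0],0,-0.8],[[-5,385,0],0,-0.8],[[5,430,0],0,-0.8],[[15,465,0],0,-0.8],[[20,490,0],0,-0.8],[[23,500,0],0,-0.8],[[23,500,0],0,-0.8],[[23,500,0],0,-0.8]]}}

```text
t: 5.9
position: [0.4625, 0.2305, 0.2158]
orientation: [-90.0, -0.0, -60.5]
ft_force: [0.2, -0.2, -1.6]
finger_gap: 0.254
```

```bash
python3 - <<'E'
from h import *
s=arm.read_state();print(s["position"],s["orientation"],s["finger_gap"],s["joints"].round(1),s["ft_force"])
a=camera("wrist");W=world(a);caps(W,a["color"]);np.savez("w2.npz",W=W,c=a["color"]);cv2.imwrite("pics/w2.png",a["color"])
m=(W[...,2]>.118)&(W[...,2]<.135);P=W[m];print("lid",P.mean(0),cv2.minAreaRect((P[:,:2]*1000).astype(np.float32)))
E
```

```text
[0.46250777 0.23050157 0.21580017] [-9.00013436e+01 -2.90352634e-02 -6.04835962e+01] 0.2543574653078161 [21.3 16.8 99.7 -0.  63.5 81.8] [ 0.18396802 -0.24684918 -1.57774218]
red [ 228  249   53   42 1824] top z 0.250 med [0.4632 0.2313 0.2492] circ 0.4617 0.2311 0.0128
orange [  89   78  279   39 9946] top z 0.127 med [0.5218 0.2864 0.126 ] circ 0.5227 0.2866 0.1049
((521.5639038085938, 286.12371826171875), (26.980688095092773, 208.85107421875), 29.862958908081055)
orange [  93  117  272   37 9238] top z 0.127 med [0.4975 0.2731 0.126 ] circ 0.497 0.2737 0.1048
((496.6850280761719, 273.46453857421875), (26.828636169433594, 208.23980712890625), 29.694385528564453)
lid [0.51149482 0.28043093 0.12659854] ((509.15093994140625, 279.8505554199219), (100.33037567138672, 231.4985809326172), 29.732656478881836)
```

View pics/w2.png

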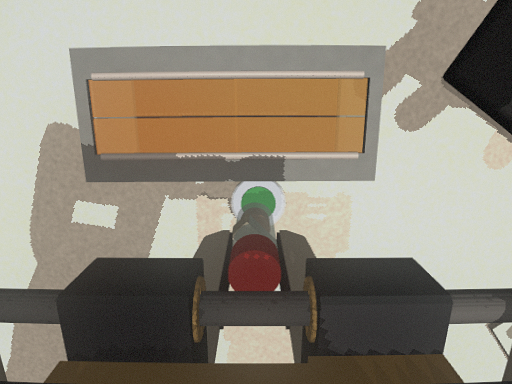

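The wrist view shows the red tube held upright between the fingers, its cap at (255,265). The lid opening spans about (88–367, 77–155). I place it over bay_left at (0.490, 0.313).

>>> {"name": "drive_tool", "arguments": {"motion": [[[8,25,0],0,-0.8],[[18,55,0],0,-0.8],[[25,75,0],0,-0.8],[[28,82,0],0,-0.8],[[28,82,-10],0,-0.8],[[28,82,-25],0,-0.8],[[28,82,-38],0,-0.8],[[28,82,-44],0,-0.8],[[28,82,-48],0,-0.8],[[28,82,-51],0,-0.8],[[28,82,-54],0,-0.8],[[28,82,-57],0,-0.8],[[28,82,-61],0,-0.8],[[28,82,-65],0,-0.8],[[28,82,-69],0,-0.8],[[28,82,-73],0,-0.8],[[28,82,-77],0,-0.8],[[28,82,-81],0,-0.8],[[28,82,-85],0,-0.8],[[28,82,-85],0,-0.8]]}}

```text
t: 8.45
position: [0.4903, 0.3124, 0.1304]
orientation: [-90.0, -0.0, -60.5]
ft_force: [-0.7, -0.1, -1.5]
finger_gap: 0.254
```

>>> {"name": "drive_tool", "arguments": {"motion": [[[0,0,-4],0,-0.8],[[0,0,-8],0,-0.8],[[0,0,-12],0,-0.8],[[0,0,-17],0,-0.8],[[0,0,-22],0,-0.8],[[0,0,-27],0,-0.8],[[0,0,-32],0,-0.8],[[0,0,-37],0,-0.8],[[0,0,-42],0,-0.8],[[0,0,-47],0,-0.8],[[0,0,-52],0,-0.8],[[0,0,-57],0,-0.8],[[0,0,-61],0,-0.8],[[0,0,-64],0,-0.8],[[0,0,-66],0,-0.8],[[0,0,-68],0,-0.8],[[0,0,-69],0,-0.8],[[0,0,-69],0,-0.8]]}}

```text
t: 10.7
position: [0.4903, 0.3124, 0.0614]
orientation: [-90.0, -0.0, -60.5]
ft_force: [0.3, 0.0, 0.7]
finger_gap: 0.259
```

```bash
python3 - <<'E'
from h import *
s=arm.read_state();print(s["position"],s["ft_force"],s["moment"])
a=camera("wrist");W=world(a);caps(W,a["color"]);b=camera("scene")["color"][60:220,240:400]
cv2.imwrite("pics/w3.png",np.hstack([a["color"],cv2.resize(b,(280,384))]))
E
```

```text
[0.49028495 0.31237517 0.06144095] [0.31380701 0.01566542 0.67057474] [0.00317953 0.00961438 0.07825825]
red [261 252  10   6  18] top z 0.120 med [0.51   0.3191 0.1189] circ 0.5093 0.3183 0.0016
red [ 228  266   54   25 1054] top z 0.096 med [0.4873 0.311  0.0948] circ 0.4897 0.3129 0.0129
orange [  61  244  173   27 2279] top z 0.125 med [0.493  0.3555 0.1222] circ 0.4943 0.3578 0.0303
((495.6258239746094, 358.5375061035156), (16.004281997680664, 60.44645690917969), 29.11506462097168)
orange [ 276  244  236   26 4207] top z 0.124 med [0.5345 0.2826 0.122 ] circ 0.5359 0.2796 0.044
((539.0205688476562, 281.4403076171875), (15.804097175598145, 87.58306884765625), 29.73358917236328)
orange [309 286   7  21  47] top z 0.165 med [0.5243 0.3172 0.1639] circ 0.5239 0.3172 0.0021
((524.0274047851562, 317.0094909667969), (4.081267356872559, 0.9187934398651123), 33.12435531616211)
orange [193 291   5   9  21] top z 0.165 med [0.5115 0.3397 0.1634] circ 0.5117 0.3396 0.0008
((511.7164001464844, 339.7301330566406), (1.4649384021759033, 0.7728874683380127), 17.261329650878906)
orange [193 312  
[... 851 characters left out ...]
6 0.0026
((518.00537109375, 313.7041015625), (4.951557159423828, 0.9349550008773804), 29.19489288330078)
orange [ 215  326   79   45 2832] top z 0.122 med [0.472  0.3028 0.1191] circ 0.4876 0.3109 0.0262
((488.56060791015625, 312.67974853515625), (47.53982925415039, 30.626989364624023), 31.75042724609375)
orange [244 366  22  10  76] top z 0.174 med [0.5083 0.3229 0.1732] circ 0.5082 0.3228 0.0023
((508.3052673339844, 322.95196533203125), (2.4476780891418457, 4.283424377441406), 40.616119384765625)
orange [264 366  11   6  21] top z 0.174 med [0.5098 0.3205 0.1732] circ 0.5101 0.3203 0.0012
((510.01434326171875, 320.4593811035156), (1.9648123979568481, 2.115084648132324), 24.204944610595703)
```

View pics/w3.png

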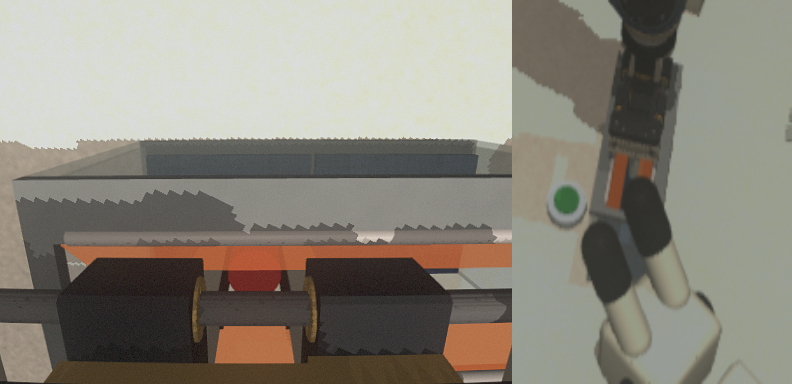

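The cap sits at (255,270) with its top at 95 mm, and the wrist force rose by about 2 N, so the tube is resting on the cushion. I release and withdraw.

>>> {"name": "drive_tool", "arguments": {"motion": [[[0,0,-1],0,-0.8],[[0,0,-1],0,-0.45],[[0,0,-1],0,-0.4],[[0,0,-1],0,-0.15],[[0,0,-1],0,-0.15],[[0,0,-1],0,-0.15],[[0,0,4],0,-0.15],[[0,0,14],0,-0.15],[[0,0,29],0,-0.15],[[0,0,49],0,-0.15],[[0,0,74],0,-0.15],[[0,0,100],0,-0.15],[[0,0,130],0,-0.15],[[0,0,150],0,-0.15],[[0,0,155],0,-0.15],[[0,0,155],0,-0.15]]}}

```text
t: 12.8
position: [0.4902, 0.3124, 0.2167]
orientation: [-90.0, -0.0, -60.5]
ft_force: [0.4, 0.2, -0.8]
finger_gap: 0.422
```

>>> {"name": "drive_tool", "arguments": {"motion": [[[-28,-72,0],0,-0.15],[[-28,-92,0],0,-0.15],[[-28,-92,0],0,-0.15],[[-28,-92,0],0,-0.15]]}}

```text
t: 13.3
position: [0.4624, 0.2207, 0.2163]
orientation: [-90.0, -0.0, -60.5]
ft_force: [0.3, 0.3, -0.4]
finger_gap: 0.425
```

```bash
python3 - <<'E'
from h import *
s=arm.read_state();print(s["position"],s["ft_force"],s["moment"],s["finger_gap"])
a=camera("wrist");W=world(a);caps(W,a["color"]);b=camera("scene")["color"][70:170,260:360]
cv2.imwrite("pics/w4.png",np.hstack([a["color"],cv2.resize(b,(280,384))]))
E
```

```text
[0.46235673 0.22073182 0.21632307] [ 0.32591996  0.26090472 -0.43377752] [-0.07445766 -0.02176902 -0.02959271] 0.42495854929568233
red [163 109  17   2  24] top z 0.126 med [0.4927 0.3096 0.1261] circ 0.4924 0.3101 0.0051
orange [   77    71   280    77 19238] top z 0.127 med [0.5101 0.2795 0.126 ] circ 0.5107 0.2807 0.1069
((509.07073974609375, 279.7674255371094), (54.479400634765625, 207.86582946777344), 29.820880889892578)
orange [348 323   6  10  35] top z 0.323 med [0.4951 0.2157 0.3218] circ 0.4948 0.2157 0.0019
((494.89593505859375, 215.5412139892578), (3.5173754692077637, 1.0788919925689697), 39.939727783203125)
orange [156 326   4   7  15] top z 0.322 med [0.474  0.2519 0.3218] circ 0.4741 0.2515 0.0013
((473.96826171875, 251.86196899414062), (2.343552589416504, 0.7301869988441467), 20.851552963256836)
```

View pics/w4.png

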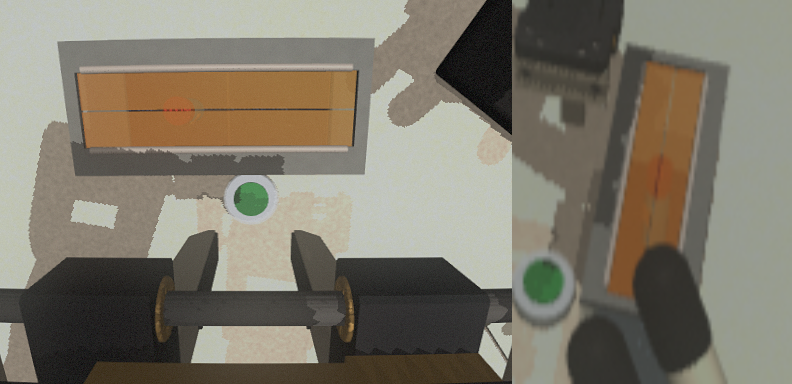

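The flaps are shut and level. The tube's round red cap shows through the translucent flaps at (179,110), so it is upright. Next, the second red tube.

>>> {"name": "drive_tool", "arguments": {"motion": [[[-10,-40,0],0,0],[[-15,-85,0],0,0],[[-15,-135,0],0,0],[[-15,-185,0],0,0],[[-15,-235,0],0,0],[[-15,-285,0],0,0],[[-10,-335,0],0,0],[[5,-380,0],0,0],[[20,-420,0],0,0],[[38,-450,0],0,0],[[47.5,-461.5,-15],0,0],[[47.5,-461.5,-15],0,0],[[47.5,-461.5,-15],0,0]]}}

```text
t: 15.02
position: [0.5099, -0.2397, 0.2015]
orientation: [-90.0, 0.0, -60.4]
ft_force: [-0.2, 0.3, 0.5]
finger_gap: 0.503
```

```bash
python3 - <<'E'
from h import *
s=arm.read_state();print(s["position"],s["orientation"],s["finger_gap"])
a=camera("wrist");W=world(a);caps(W,a["color"])
E
```

```text
[ 0.50988369 -0.23965795  0.20147002] [-9.00392680e+01  3.76638365e-03 -6.04146407e+01] 0.5027579739603785
red [243 177  26  26 429] top z 0.080 med [ 0.5099 -0.2407  0.0791] circ 0.5099 -0.2412 0.0118
blue [196 225  25  12 125] top z 0.080 med [ 0.4557 -0.2238  0.0791] circ 0.4575 -0.2202 0.0115
blue [277 224  23  23 389] top z 0.080 med [ 0.4865 -0.2891  0.0792] circ 0.4872 -0.29 0.0119
```

>>> {"name": "drive_tool", "arguments": {"motion": [[[0,-1,-40],0,0],[[0,-1,-80],0,0],[[0,-1,-110],0,0],[[0,-1,-135],0,0],[[0,-1,-151],0,0],[[0,-1,-156],0,0],[[0,-1,-156],0,0],[[0,-1,-156],0,-0.3],[[0,-1,-156],0,-0.5],[[0,-1,-156],0,-0.7],[[0,-1,-156],0,-0.8],[[0,-1,-156],0,-0.8],[[0,-1,-156],0,-0.8]], "squeeze": 22}}

```text
t: 16.7
position: [0.5101, -0.2408, 0.0461]
orientation: [-90.0, -0.1, -60.4]
ft_force: [-0.7, -0.5, 6.8]
finger_gap: 0.253
```

>>> {"name": "drive_tool", "arguments": {"motion": [[[0,0,8],0,-0.8],[[0,0,25],0,-0.8],[[0,0,55],0,-0.8],[[0,0,95],0,-0.8],[[0,0,135],0,-0.8],[[0,0,160],0,-0.8],[[0,0,170],0,-0.8],[[-10,20,170],0,-0.8],[[-30,60,170],0,-0.8],[[-50,100,170],0,-0.8],[[-60,145,170],0,-0.8],[[-60,190,170],0,-0.8],[[-60,235,170],0,-0.8],[[-60,280,170],0,-0.8],[[-60,325,170],0,-0.8],[[-60,370,170],0,-0.8],[[-55,410,170],0,-0.8],[[-50,440,170],0,-0.8],[[-48,450,170],0,-0.8],[[-48,450,170],0,-0.8]]}}

```text
t: 19.2
position: [0.4619, 0.209, 0.2157]
orientation: [-90.1, -0.1, -60.4]
ft_force: [-0.2, -0.4, -1.1]
finger_gap: 0.257
```

```bash
python3 - <<'E'
from h import *
s=arm.read_state();print(s["position"],s["orientation"],s["finger_gap"],s["ft_force"])
a=camera("wrist");W=world(a);caps(W,a["color"])
E
```

```text
[0.46186626 0.20898749 0.21573888] [-9.00580565e+01 -5.15339129e-02 -6.03745755e+01] 0.2568003301358377 [-0.23199112 -0.44564449 -1.09551109]
red [151 101  28   2  32] top z 0.096 med [0.4904 0.3135 0.0951] circ 0.4912 0.3121 0.0112
red [ 228  248   53   43 1873] top z 0.249 med [0.4629 0.2099 0.2487] circ 0.4612 0.2095 0.0129
orange [   63    62   281    40 10201] top z 0.127 med [0.5221 0.2852 0.126 ] circ 0.5214 0.2868 0.1043
((521.204833984375, 286.7261962890625), (26.891796112060547, 207.69178771972656), 29.768720626831055)
orange [  68  102  273   38 9383] top z 0.127 med [0.4975 0.2724 0.126 ] circ 0.4969 0.2737 0.1045
((496.44512939453125, 273.5780334472656), (26.70032501220703, 208.408935546875), 29.9448299407959)
```

>>> {"name": "drive_tool", "arguments": {"motion": [[[20,11,0],0,-0.8],[[42,24,0],0,-0.8],[[58,33,0],0,-0.8],[[66,38,0],0,-0.8],[[66,38,-10],0,-0.8],[[66,38,-25],0,-0.8],[[66,38,-38],0,-0.8],[[66,38,-44],0,-0.8],[[66,38,-48],0,-0.8],[[66,38,-51],0,-0.8],[[66,38,-54],0,-0.8],[[66,38,-57],0,-0.8],[[66,38,-61],0,-0.8],[[66,38,-65],0,-0.8],[[66,38,-69],0,-0.8],[[66,38,-73],0,-0.8],[[66,38,-77],0,-0.8],[[66,38,-81],0,-0.8],[[66,38,-85],0,-0.8],[[66,38,-85],0,-0.8]]}}

```text
t: 21.75
position: [0.5276, 0.2464, 0.1303]
orientation: [-90.1, -0.0, -60.4]
ft_force: [-0.1, 0.1, -2.4]
finger_gap: 0.252
```

>>> {"name": "drive_tool", "arguments": {"motion": [[[0,0,-4],0,-0.8],[[0,0,-8],0,-0.8],[[0,0,-12],0,-0.8],[[0,0,-17],0,-0.8],[[0,0,-22],0,-0.8],[[0,0,-27],0,-0.8],[[0,0,-32],0,-0.8],[[0,0,-37],0,-0.8],[[0,0,-42],0,-0.8],[[0,0,-47],0,-0.8],[[0,0,-52],0,-0.8],[[0,0,-57],0,-0.8],[[0,0,-61],0,-0.8],[[0,0,-64],0,-0.8],[[0,0,-66],0,-0.8],[[0,0,-68],0,-0.8],[[0,0,-69],0,-0.8],[[0,0,-69],0,-0.8]]}}

```text
t: 24.0
position: [0.5276, 0.2464, 0.0614]
orientation: [-90.1, -0.0, -60.4]
ft_force: [0.5, 0.0, 0.8]
finger_gap: 0.257
```

```bash
python3 - <<'E'
from h import *
s=arm.read_state();print(s["position"],s["ft_force"],s["finger_gap"])
a=camera("wrist");W=world(a);caps(W,a["color"])
E
```

```text
[0.52763905 0.24641956 0.06137962] [0.4585057  0.03560658 0.77192147] 0.25701353567119456
red [231 247  31  18 135] top z 0.122 med [0.5456 0.2587 0.1196] circ 0.5424 0.2579 0.005
red [ 60 251  29  35 335] top z 0.118 med [0.5106 0.3121 0.1165] circ 0.521 0.3069 0.0188
red [263 251   6   6  16] top z 0.121 med [0.5486 0.2541 0.1201] circ 0.5481 0.2537 0.0024
red [ 84 252  14  10  35] top z 0.120 med [0.5157 0.3075 0.1185] circ 0.5243 0.3035 0.0148
red [246 259  18  11  44] top z 0.114 med [0.5398 0.2538 0.1132] circ 0.5389 0.253 0.0046
red [265 259  13  10  36] top z 0.115 med [0.5431 0.2481 0.1124] circ 0.5424 0.2481 0.0035
red [235 264  10   6  17] top z 0.111 med [0.5344 0.2571 0.11  ] circ 0.534 0.2567 0.0024
red [ 228  268   54   23 1003] top z 0.095 med [0.5244 0.2449 0.0944] circ 0.5282 0.2478 0.0136
orange [ 275  242  173   29 2410] top z 0.125 med [0.5663 0.227  0.1222] circ 0.5684 0.2272 0.0303
((569.764892578125, 227.9676971435547), (15.496504783630371, 60.35589599609375), 29.262094497680664)
orange [   0  245   78   25 1631] top z 0.124 med [0.5092 0.3258 0.1217] circ 0.5
[... 1001 characters left out ...]
.0028
((542.1577758789062, 270.0019836425781), (5.2636284828186035, 0.9838454127311707), 30.038652420043945)
orange [310 324   7  18  59] top z 0.167 med [0.555  0.2478 0.1665] circ 0.5548 0.2474 0.0032
((554.7588500976562, 247.59234619140625), (6.186320781707764, 1.0867226123809814), 32.24006652832031)
orange [ 216  326   47   39 1542] top z 0.121 med [0.506  0.2419 0.1185] circ 0.5229 0.2524 0.024
((524.4315795898438, 248.32650756835938), (47.67177200317383, 17.945510864257812), 20.890823364257812)
orange [263 326  31  40 667] top z 0.122 med [0.5144 0.2268 0.1203] circ 0.5307 0.2386 0.024
((530.6961669921875, 238.71615600585938), (46.76185607910156, 11.436244010925293), 32.37277603149414)
```

Force and height match the first placement, so I release and withdraw the same way.

>>> {"name": "drive_tool", "arguments": {"motion": [[[0,0,-1],0,-0.8],[[0,0,-1],0,-0.45],[[0,0,-1],0,-0.4],[[0,0,-1],0,-0.15],[[0,0,-1],0,-0.15],[[0,0,-1],0,-0.15],[[0,0,4],0,-0.15],[[0,0,14],0,-0.15],[[0,0,29],0,-0.15],[[0,0,49],0,-0.15],[[0,0,74],0,-0.15],[[0,0,100],0,-0.15],[[0,0,130],0,-0.15],[[0,0,150],0,-0.15],[[0,0,155],0,-0.15],[[0,0,155],0,-0.15]]}}

```text
t: 26.05
position: [0.5276, 0.2464, 0.2166]
orientation: [-90.1, -0.0, -60.4]
ft_force: [-0.0, 0.4, -0.2]
finger_gap: 0.422
```

>>> {"name": "drive_tool", "arguments": {"motion": [[[-30,-18,0],0,-0.15],[[-65,-38,0],0,-0.15],[[-85,-48,0],0,-0.15],[[-85,-48,0],0,-0.15],[[-85,-48,0],0,-0.15]]}}

```text
t: 26.68
position: [0.4432, 0.1987, 0.2164]
orientation: [-90.1, -0.0, -60.4]
ft_force: [0.3, 0.0, -0.8]
finger_gap: 0.426
```

```bash
python3 - <<'E'
from h import *
s=arm.read_state();print(s["t"],s["position"],s["ft_force"],s["finger_gap"])
a=camera("wrist");W=world(a);caps(W,a["color"]);b=camera("scene");caps(world(b),b["color"])
cv2.imwrite("pics/w5.png",np.hstack([a["color"],cv2.resize(b["color"][70:170,260:360],(280,384))]))
E
```

```text
26.675 [0.44321439 0.19871535 0.21635886] [ 0.28349087  0.01881409 -0.84181347] 0.4259330639265588
red [152  71  28   1  28] top z 0.096 med [0.4939 0.3129 0.0946] circ 0.4941 0.3127 0.0099
red [241  70  27   2  50] top z 0.123 med [0.5254 0.2525 0.1235] circ 0.5253 0.2525 0.0034
orange [   60    30   286    43 10927] top z 0.127 med [0.522  0.2852 0.126 ] circ 0.5212 0.2871 0.1044
((521.1417846679688, 287.17340087890625), (27.532949447631836, 208.2947998046875), 29.806989669799805)
orange [  65   71  278   40 9936] top z 0.127 med [0.4976 0.2725 0.126 ] circ 0.4977 0.2737 0.1044
((497.05926513671875, 273.35992431640625), (26.508264541625977, 207.77108764648438), 29.815202713012695)
orange [349 329   4  10  19] top z 0.323 med [0.4747 0.1931 0.3216] circ 0.4745 0.1929 0.0019
((474.55706787109375, 192.77621459960938), (3.546670913696289, 0.8576964139938354), 46.77984619140625)
red [383   0  93  18 893] top z -0.181 med [ 0.4268  1.382  -0.1783] circ 0.3945 1.3657 0.0784
red [ 358    4  109   81 4870] top z -0.278 med [ 0.3634  1.2046 -0.2811] circ 0.3461 1.1663 0.2717
blue [150 238   9   8  60] top z 0.083 med [ 0.4588 -0.217   0.0809] circ 0.4601 -0.2156 0.0117
blue [133 267  10   9  70] top z 0.082 med [ 0.4875 -0.2874  0.0797] circ 0.488 -0.2888 0.0118
blue [  0 368  21  16  72] top z 0.023 med [ 0.4432 -0.6085  0.0208] circ 0.4427 -0.6073 0.0288
orange [ 294   86   34   61 1053] top z 0.130 med [0.5052 0.2886 0.128 ] circ 0.5501 0.205 0.1919
((553.3553466796875, 206.84190368652344), (55.06111145019531, 382.4920654296875), 30.434457778930664)
```

View pics/w5.png

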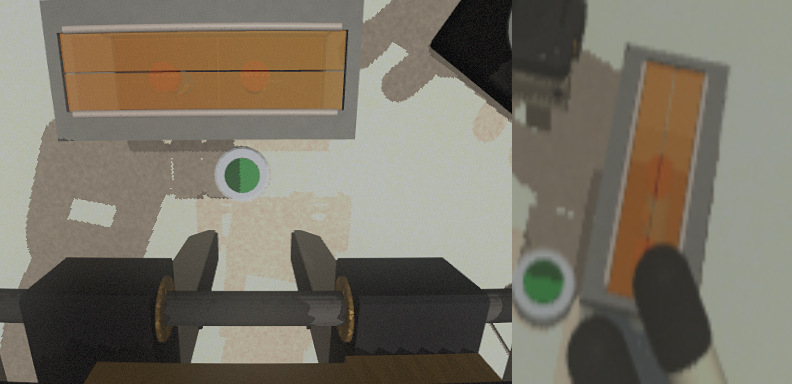

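Both red caps show round through the shut flaps, at (165,77) and (254,76), and the dish is where it was. I hand the job in.

```bash
python3 -c "
from cell import ticket
print(ticket.sign_off())"
```

```text
the job is handed in; nothing more can be done
None
```

Both red-capped tubes are standing in the keep, one on each cushion, and I handed the job in at about 27 s of the 72 s allowed. No verdict is reported. I gripped each at 22 N and lowered it slowly through the flaps. I let go only once its cap top was at about 95 mm and the wrist force showed the cushion carrying it.

**Last checks:**
- **Flaps:** both measure level at 126 mm.
- **Tubes:** both caps show round and upright through the flaps. The first measured about (0.491, 0.312), within a few mm of its bay point. For the second, the arm stood within 1 mm of its bay point at release. The camera reading of its cap afterwards was too sparse to confirm its position.
- **Blue tubes:** unmoved within about 2 mm.
- **Dish:** it looked unmoved in the last image, but I did not measure it again.
- **Dropper bottle and microscope:** I did not re-measure either. The path kept clear of both, and the wrist readings after each move showed no knock.
- **Robot:** clear of everything, gripper empty.

No check failed. The one odd reading was 5 to 7 N upward at the wrist as each tube was gripped on the tray. It disappeared when I lifted.

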